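Hand the lime dish out at the barbecue hatch

ROBOT

A 7-joint arm with a two-finger parallel gripper is mounted at the origin on the work surface. World frame = base frame: x ahead of the robot, y to its left, z up, the work surface at z = 0. Lengths are in m, angles in rad, forces in N, time in s.
With the tool pointing down it reaches from about 0.4 to 0.875 m from the base axis. Payload 19.3 kg.
Tool frame: the origin (TCP) lies at the very end of the fingers, on their centre line; the grasp point (between the pads) lies 19 mm behind it (r.pinch_z is the distance from the TCP to the grasp point, in m); z points along the fingers, y is the direction in which the jaws open and shut (so a half turn about z gives the same grasp; the last joint's range is limited). The gripper opens to 85 mm and grips with 20 to 120 N. Pads are 22 mm wide; open, the fingers measure 114 mm over their backs; the gripper's body (76 mm by 85 mm) begins 54 mm behind the grasp point. The pads swing forward as they close: fully open they stand 13 mm farther back than shut.
Start: joints at [-1.269, 0.521, -0.036, 1.599, 0.021, 1.021, -0.113], TCP at [0.227, 0.582, 0.231] pointing down, gripper open.
Joint ranges: [-2.91, 2.91], [-0.3, 2.13], [-1.5, 1.42], [0.17, 2.43], [-1.26, 4.41], [0.16, 1.93], [-2.52, 2.52]. Speed limits (rad/s): [1.89, 1.89, 2.39, 2.39, 3.01, 3.01, 3.01].

INTERFACE

Orientations are given as a unit quaternion [w, x, y, z].
In Python, from workcell import telemetry, eyes, job, nets, r gives the robot as it stands.
- The arm moves only by the tool servo_tool, never from a script. Its argument "targets" is a list of rows, each a list of 3 entries, a list of its own where there are three numbers: the shift along the world's x, y, z in mm, then the turn, a rotation vector about the world's x, y, z in degrees, then the opening, from 0 (shut) to 1 (fully open). A call has 1 to 12 rows; each row shifts and turns the pose as measured when the row begins; what a row does not reach is not made up. A row lasts 1/10 s, in which the tool goes at most 50 mm and 8.59 degrees, less where a joint would pass 70% of its speed; a pose out of reach is approached as far as the arm can. A call is refused whole if a number of a shift passes 50 or a number of a turn 8.59, either way. A call with a gripper value outside its range is refused whole. The fingers move at their own pace and stop on an object; "squeeze" is the grip in N (left out, the last holds). Time passes only in rows, so rows that do not move let the fingers close. It gives the time, the measured TCP pose, the force and the opening at its end, in the units of the state.
- telemetry.get_obs(): the state, without advancing time (a new reading comes with each control period).
- eyes.snapshot(name): name is "scene" or "top" or "wrist"; returns a dict with "image" (400x640x3 uint8, red, green, blue), "vfov" (degrees; the focal length in pixels is half the picture's height over the tangent of half this angle, whatever the lens; pixels are square), "cx", "cy" (the principal point, pixels), "origin" and "orientation" of the camera in the world. Camera axes: x right, y down, z forward; pixel columns grow to the right and rows downward; lengths in m; the calibration is good to about 2 mm. A picture is of the moment at which its call begins. There is no depth.
- job.finish_job(): hands the job in, once; it reports no verdict.
Trained networks look in a picture, given as the dict that the camera call returned (one of the last four; its "shot" number tells which), for a name from the list of things; names that differ only in an ending like _2 or _b are one class to them, and where a whole thing is asked for, a point or a joint stands for the part that bears it (a point fixed in the world has none). Each returns a list of dicts, best first, with "score" (0 to 1); they miss things now and then, are a little off and sometimes report something else, mostly with a low value. They report only what shows in the picture. A call takes as long as a camera call.
- nets.outline_of(picture, query): "region" (400x640 bool, what is visible of it) and "at" ([row, column] in pixels, amid what is visible of it).
The state is a dict: "time": time; "joint_pos": joint angles; "qvel": joint speeds; "joint_torque": joint torques, N m; "tcp_pos": TCP position; "tcp_rot": TCP orientation; "contact_force": force on the tool from outside, world axes, zero at the start; "ft_torque": the same for the moment, N m; "finger_gap": opening from 0.0 (shut) to 1.0 (fully open).
Only numpy, scipy, OpenCV 4.12 (cv2) and the standard library are available. Lean on these libraries where they do the work, as an engineer would, in place of code of your own. Each camera call takes 0.05 s, during which the arm holds its last target. There are 200 camera calls.

TASK

Lift the blue serving dish by its timber arch grip and, only while it is in the air, give it about a quarter turn so that its red ear points squarely at the opening of the brick hatch for the person there to take. Finish holding the dish still and level, centred over the round mark on the lowered steel flap and about 100 mm above it, without letting go. The loose lime must stay in the middle of the dish all the way and not be touched, and everything else on the ledge stays where it is.

Things in the scene. Friction and masses are not known exactly. Their poses are not given: they have to be found in the camera images.
- dish: Loose round blue dish, 160 mm across, rim 26 mm high, about 0.35 kg; inside a shallow cone, 7 degrees, 8 mm above the underside in the middle. A steel rod arch spans it along its y (uprights at y = +-78 mm) with a timber grip on top. A red ear, 36 mm wide, sticks out along its +x to 135 mm from the centre. Origin: centre of the underside, z up. Starts on the slab (z = 0), ear roughly to -y.
- dish_grip (a point): Centre of the timber grip on the dish: a block 16 mm thick (dish x), 60 mm long (dish y), 24 mm high, 84 mm above the underside of the dish. Take it from above with the fingers closing along the dish's x axis. The lime's top lies 34 mm below this point.
- dish_ear (a point): Point on the red ear, 110 mm from the dish's centre along its +x axis, 22.5 mm above its underside.
- dish_seat (a point): Point on the dish's axis where the centre of the lime lies when the lime is centred, 29 mm above the underside.
- lime_center (a point): Centre of the loose green lime, a ball 42 mm across, 45 g, which rests in the middle of the dish and rolls if the dish is tilted or jerked.
- hatch: Fixed hatch: brick jambs and a concrete lintel, 170 mm high, 390 wide, and a steel flap folded down flat towards the robot, 6 mm thick, 240 x 230 mm. Origin: on the slab (z = 0) under the centre of the round mark (100 mm across) on the flap. +x points from the mark into the opening (236 wide, 150 high), whose front is 172 mm from the mark.
- brush: Grill brush with black plastic handle lying along its x axis, 300 mm long; origin on the slab. Bystander.
- salt_pig: White ceramic salt pig, 108 mm across and 108 mm high; origin: centre of the underside. Bystander.
- tub: Red snap-lid plastic tub, 120 x 120 x 70 mm; origin: centre of the underside. Bystander.
- mallet: Timber meat mallet lying along its x axis, head 55 x 100 x 55 mm, 290 mm long; origin on the slab. Bystander.
- foil_tray: Stack of aluminium foil trays, 218 x 156 x 53 mm; origin: centre of the underside. Bystander.
- mug: Blue ceramic mug, 80 mm across, 80 mm high; origin: centre of the underside. Bystander.
- lime: The same lime as a body; its origin is a point on its skin that turns as it rolls, so use lime_center for its place.

How it is judged:
On the way:
1. the dish is lifted at least 40 mm clear of the slab by the gripper before being turned (still 45 degrees or more away from facing the hatch), with the lime centred (height (world z) of dish above 0.04 m and contact force between dish and the fingers above 1 N and angle between the x axis of dish and the x axis of hatch, either way round above 0.785 rad and distance between lime_center and dish_seat below 0.02 m), for 0.1 s.
At the end, for the whole second after the job is handed in: Gripper alone holds the dish still, underside 60 to 150 mm above the flap, centre within 30 mm of the mark's centre seen from above, ear pointing into the opening within 8.5 degrees, tilt under 5 degrees, lime within 12 mm of centred (contact force between dish and the fingers above 1 N and contact force between dish and hatch below 0.3 N and horizontal distance between dish and hatch below 0.03 m and height (world z) of dish between 0.066 and 0.156 m and angle between the x axis of dish and the x axis of hatch, either way round below 0.15 rad and x of dish_ear in the frame of hatch above 0.05 m and angle between dish's own z axis and vertical below 0.087 rad and distance between lime_center and dish_seat below 0.012 m and linear speed of dish below 0.03 m/s and angular speed of dish below 0.15 rad/s); the arm keeps its last pose, push and grip.
It fails at once if the lime rolls more than 30 mm from the middle of the dish (not (distance between lime_center and dish_seat below 0.03 m)).
It fails at once if the dish is tilted more than 15 degrees (angle between dish's own z axis and vertical above 0.26 rad).
It fails at once if the dish is turned to face the hatch while it stands on the slab (height (world z) of dish below 0.01 m and angle between the x axis of dish and the x axis of hatch, either way round below 0.785 rad).
It fails at once if the gripper or the arm touches the lime (contact force between any of the fingers, the arm and lime above 0.5 N).
It fails at once if a bystander is moved more than 30 mm (distance of any of brush, salt_pig, tub, mallet, foil_tray, mug from where it was at the start of the episode above 0.03 m).
It also fails if it takes over 45 s, if anything falls off the work surface, if the arm or the gripper's body presses on something with over 40 N, if the wrist force passes 120 N, or if a joint passes its speed limit or range.

## Working session

There is one attempt and no reset: what is moved stays moved. The work goes in short steps, Python scripts to look and compute and a tool call to move; the robot and the scene stay as the last step left them, time stands still between calls to the robot, and variables do not carry over. Pictures are saved under pics/ and viewed, about 8 in all and at most 12, crops included, and the job is handed in when it is done.

Besides the shell and the picture viewer there is one more tool, called after "Emit:" in YAML: its name, and indented under it one key for each argument. servo_tool: Moves the arm, as the interface text tells. Its arguments: {"type":"object","properties":{"targets":{"type":"array","items":{"type":"array"}},"squeeze":{"type":"number"}},"required":["targets"]}

```bash
mkdir -p pics
cat > h.py <<'E'
import numpy as np, cv2
from scipy.spatial.transform import Rotation as R
from workcell import telemetry, eyes, job, nets, r
def rot(q): return R.from_quat([q[1],q[2],q[3],q[0]]).as_matrix()
def f(s): return 200/np.tan(np.radians(s["vfov"])/2)
def ray(s,rc):
    d=np.array([(rc[1]-s["cx"])/f(s),(rc[0]-s["cy"])/f(s),1.]); return rot(s["orientation"])@d
def at(s,rc,z):
    o=np.array(s["origin"]); d=ray(s,rc); return o+d*(z-o[2])/d[2]
def px(s,p):
    c=rot(s["orientation"]).T@(np.array(p)-s["origin"]); return c[1]/c[2]*f(s)+s["cy"],c[0]/c[2]*f(s)+s["cx"]
def save(s,n): cv2.imwrite("pics/"+n,s["image"][:,:,::-1])
E
python3 - <<'E'
from h import *
np.set_printoptions(precision=4,suppress=True)
for n in["top","scene"]:
    s=eyes.snapshot(n);save(s,n+".png");print(n,s["vfov"],s["cx"],s["cy"],s["origin"],s["orientation"])
    for q,z in[("dish",.02),("dish_grip",.084),("dish_ear",.0225),("lime",.029),("hatch",.006),("salt_pig",.05),("mug",.04),("tub",.07),("foil_tray",.05),("mallet",.03),("brush",.02)]:
        for d in nets.outline_of(s,q)[:2]: print(q,round(d["score"],2),d["at"],at(s,d["at"],z),d["region"].sum())
print(telemetry.get_obs())
E
```

```text
top 51.745774981816794 322.1177375123321 195.63438182780772 [ 0.1968 -0.0226  1.6901] [ 0.0664 -0.7041  0.7047 -0.057 ]
dish 0.68 [202.0, 363.1] [ 0.465  -0.1681  0.02  ] 1364
dish_grip 0.68 [200.8, 359.2] [ 0.4595 -0.1473  0.084 ] 1308
dish_ear 0.77 [202.0, 363.6] [ 0.4646 -0.17    0.0225] 1305
lime 0.46 [198.9, 360.0] [ 0.4764 -0.1549  0.029 ] 7
hatch 0.62 [151.7, 429.4] [ 0.6813 -0.4519  0.006 ] 922
hatch 0.57 [156.8, 290.4] [0.661  0.1339 0.006 ] 6393
salt_pig 0.63 [142.2, 379.4] [ 0.7099 -0.2369  0.05  ] 637
mug 0.56 [164.9, 193.9] [0.6184 0.5298 0.04  ] 511
tub 0.95 [155.0, 428.4] [ 0.6491 -0.4309  0.07  ] 986
tub 0.17 [154.1, 287.9] [0.6547 0.1383 0.07  ] 6627
foil_tray 0.6 [220.2, 177.2] [0.3875 0.5813 0.05  ] 2188
mallet 0.56 [233.9, 237.3] [0.334  0.3417 0.03  ] 663
brush 0.65 [185.5, 465.7] [ 0.5329 -0.5906  0.02  ] 584
scene 49.03556295098121 317.2620674351835 200.73272060315978 [ 1.1204 -1.0112  1.4069] [-0.3423  0.8918  0.2792 -0.0975]
dish 0.96 [233.2, 292.1] [ 0.4581 -0.1781  0.02  ] 1013
dish_grip 0.7 [230.1, 293.7] [ 0.4848 -0.2012  0.084 ] 1228
dish_ear 0.84 [236.2
[... 466 characters left out ...]
75 0.05  ] 5050
mallet 0.74 [146.0, 338.3] [0.3323 0.3587 0.03  ] 528
mallet 0.52 [236.3, 295.1] [ 0.4815 -0.1896  0.03  ] 1119
brush 0.56 [326.4, 249.3] [ 0.5753 -0.5775  0.02  ] 819
{'time': 1.2, 'joint_pos': array([-1.2692,  0.5214, -0.0363,  1.5995,  0.0211,  1.0211, -0.1128]), 'qvel': array([ 0.0014, -0.0012,  0.0012,  0.0001,  0.0013, -0.0015, -0.0016]), 'joint_torque': array([ -0.0014, -92.6857,   1.9782, -37.0236,   0.0181,   0.0021,
        -0.    ]), 'tcp_pos': array([0.2271, 0.5823, 0.2313]), 'tcp_rot': array([-0.    ,  0.1849,  0.9828, -0.    ]), 'contact_force': array([ 0.1242, -0.2204, -0.285 ]), 'ft_torque': array([-0.0234, -0.0532, -0.0495]), 'finger_gap': 0.9982758940673825}
```

Run:
```python
import cv2
a=cv2.imread("pics/top.png")[90:270,230:430]; cv2.imwrite("pics/topc.png",cv2.resize(a,None,fx=3.3,fy=3.3,interpolation=cv2.INTER_CUBIC)[:600])
a=cv2.imread("pics/scene.png")[90:310,240:480]; cv2.imwrite("pics/scenec.png",cv2.resize(a,None,fx=2.7,fy=2.7,interpolation=cv2.INTER_CUBIC)[:600])
```

```text
(no output)
```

View pics/topc.png

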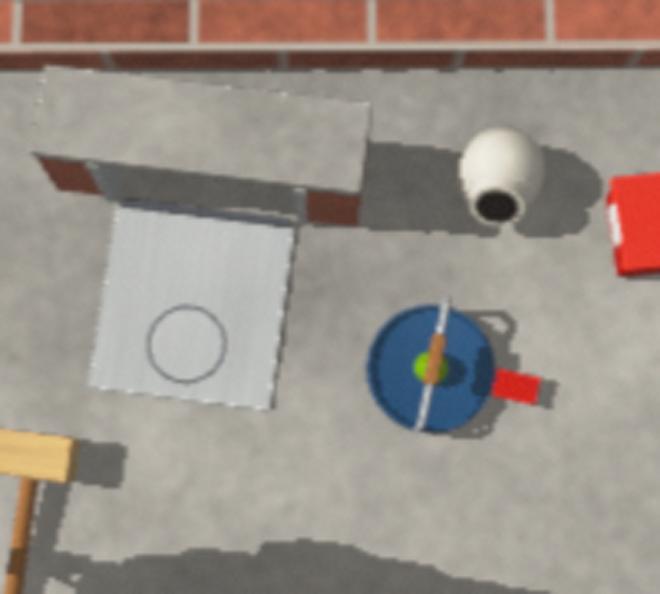

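View pics/scenec.png

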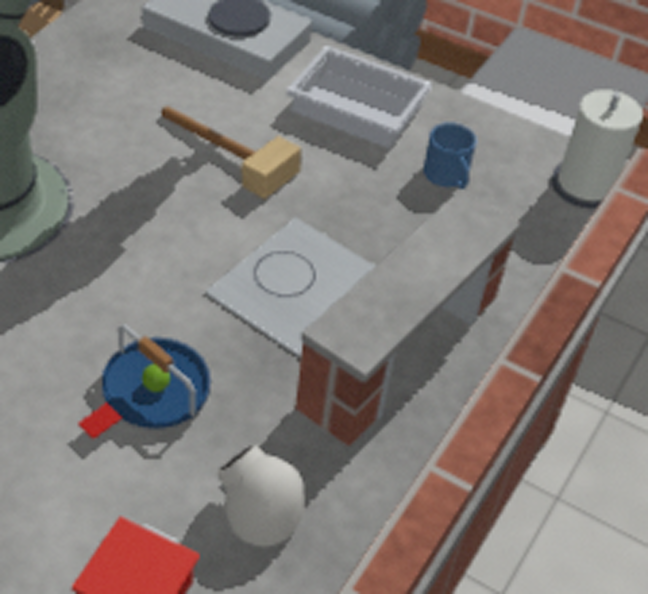

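Run:
```python
from h import *
np.set_printoptions(precision=4,suppress=True)
def go(n,box):
    s=eyes.snapshot(n); hsv=cv2.cvtColor(s["image"],cv2.COLOR_RGB2HSV).astype(int); H,S,V=[hsv[...,i] for i in range(3)]
    m0=np.zeros(H.shape,bool); m0[box[0]:box[1],box[2]:box[3]]=1
    red=m0&((H<4)|(H>174))&(S>170)&(V>90); blue=m0&(H>100)&(H<120)&(S>120); wood=m0&(H>7)&(H<20)&(S>110)&(V>80); gr=m0&(H>35)&(H<60)&(S>150)
    c=lambda m:np.argwhere(m).mean(0)
    for k,m,z in(("red",red,.0225),("wood",wood,.09),("green",gr,.03)): print(n,k,m.sum(),c(m),at(s,c(m),z))
    hull=cv2.convexHull(np.argwhere(blue|gr)[:,::-1].astype(np.int32)); 
    P=np.array([at(s,(p[0][1],p[0][0]),.026)[:2] for p in hull]); 
    (x,y),rr=cv2.minEnclosingCircle(P.astype(np.float32)); print("blue",blue.sum(),x,y,rr)
    return s
s=go("top",(170,230,330,400)); 
C=lambda x,y:(90+(y-1.5)/3.3,230+(x-1.5)/3.3)
for nm,p,z in(("mark",(187,343),.006),("c1",(117,203),.006),("c2",(297,225),.006),("c3",(272,408),.006),("c4",(92,385),.006),("arch1",(447,300),.08),("arch2",(420,430),.08)): print(nm,at(s,C(*p),z))
C=lambda x,y:(90+(y-1)/2.7,240+(x-1)/2.7)
s=go("scene",(200,260,265,325)); print("mark",at(s,C(285,274),.006))
```

```text
top red 99 [206.7374 385.8081] [ 0.4448 -0.2601  0.0225]
top wood 49 [198.6735 361.3673] [ 0.467  -0.1555  0.09  ]
top green 21 [200.6667 358.6667] [ 0.4689 -0.1493  0.03  ]
blue 856 0.46686384081840515 -0.15665234625339508 0.07709784060716629
mark [0.5036 0.1492 0.006 ]
c1 [0.6865 0.242  0.006 ]
c2 [0.6566 0.0109 0.006 ]
c3 [0.421  0.0417 0.006 ]
c4 [0.4503 0.2676 0.006 ]
arch1 [ 0.5423 -0.1719  0.08  ]
arch2 [ 0.3845 -0.1371  0.08  ]
scene red 98 [245.2551 276.8061] [ 0.4458 -0.2608  0.0225]
scene wood 63 [220.4603 296.8413] [ 0.4696 -0.16    0.09  ]
scene green 62 [229.7419 296.9194] [ 0.4682 -0.1593  0.03  ]
blue 739 0.4719763398170471 -0.16165924072265625 0.08033701777458191
mark [0.5032 0.1494 0.006 ]
```

Emit:
servo_tool:
  targets:
    - [[20, -28, 2], [0, 0, -8], 1]
    - [[20, -28, 2], [0, 0, -8], 1]
    - [[20, -28, 2], [0, 0, -8], 1]
    - [[20, -28, 2], [0, 0, -8], 1]
    - [[20, -28, 2], [0, 0, -8], 1]
    - [[20, -28, 0], [0, 0, -8], 1]
    - [[20, -28, 0], [0, 0, -8], 1]
    - [[20, -28, 0], [0, 0, -8], 1]
    - [[20, -28, 0], [0, 0, -8], 1]
    - [[20, -28, 0], [0, 0, -8], 1]
    - [[20, -28, 0], [0, 0, -8], 1]
    - [[10, -28, 0], [0, 0, -8], 1]
  squeeze: 40

```text
time: 2.5
tcp_pos: [0.4614, 0.2362, 0.2426]
tcp_rot: [-0.001, 0.869, 0.495, 0.003]
contact_force: [-0.1, 0.1, 0.4]
finger_gap: 0.996
```

Emit:
servo_tool:
  targets:
    - [[0, -40, 0], [0, 0, -7.5], 1]
    - [[0, -40, 0], [0, 0, -7.5], 1]
    - [[0, -40, 0], [0, 0, -7.5], 1]
    - [[0, -40, 0], [0, 0, -7.5], 1]
    - [[0, -40, 0], [0, 0, -7.5], 1]
    - [[0, -40, 0], [0, 0, -7.5], 1]
    - [[0, -40, 0], [0, 0, -7.5], 1]
    - [[0, -40, 0], [0, 0, -7.5], 1]
    - [[0, -40, 0], [0, 0, -7.5], 1]
    - [[0, -30, 0], [0, 0, -5], 1]
    - [[0, 0, 0], [0, 0, 0], 1]

```text
time: 3.6
tcp_pos: [0.4606, -0.1721, 0.2449]
tcp_rot: [0.002, 0.989, -0.145, 0.007]
contact_force: [-0.1, 0.5, -0.4]
finger_gap: 0.999
```

```bash
cat > look.py <<'E'
from h import *
import sys
np.set_printoptions(precision=4,suppress=True)
o=telemetry.get_obs(); M=rot(o["tcp_rot"]); print("t",o["time"],"tcp",o["tcp_pos"],"yaw",np.degrees(np.arctan2(M[1,1],M[0,1])),"zaxis",M[:,2],"F",o["contact_force"],"gap",o["finger_gap"],"q",o["joint_pos"])
v=-M[:,2]; t=o["tcp_rot"]
E
python3 - <<'E'
from look import *
s=eyes.snapshot("wrist"); save(s,"w1.png"); print(s["vfov"],s["origin"],s["orientation"])
for q,z in(("dish_ear",.0225),("dish_grip",.084),("lime",.03)):
    for d in nets.outline_of(s,q)[:1]: print(q,d["score"],d["at"],at(s,d["at"],z))
for nm,p in(("grip",(.468,-.157,.096)),("ear",(.445,-.2605,.0225)),("ctr",(.468,-.157,.05))): print(nm,px(s,p))
E
```

```text
t 3.6 tcp [ 0.4606 -0.1721  0.2449] yaw -106.69937013753935 zaxis [ 0.0131 -0.0061 -0.9999] F [-0.0996  0.4659 -0.4239] gap 0.9989370996325286 q [-0.4237  0.3992  0.8721  1.9674 -0.3799  0.9298 -1.2246]
69.82410955851242 [ 0.5307 -0.1932  0.3884] [-0.0862 -0.591   0.794   0.1138]
dish_ear 0.66 [170.5, 310.9] [ 0.4695 -0.161   0.0225]
dish_grip 0.84 [169.5, 311.9] [ 0.4805 -0.1678  0.084 ]
lime 0.53 [174.0, 315.6] [ 0.4648 -0.1661  0.03  ]
grip (np.float64(185.8053509801685), np.float64(305.25733156817404))
ear (np.float64(166.59523483318), np.float64(390.33805486744023))
ctr (np.float64(176.82890249865875), np.float64(307.29220515413135))
```

View pics/w1.png

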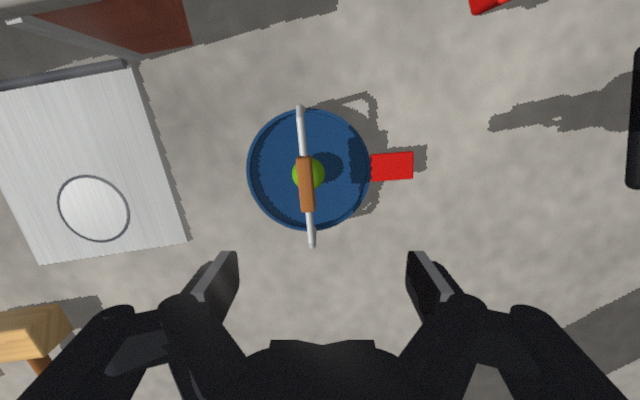

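Run:
```python
from look import *
s=eyes.snapshot("wrist")
hsv=cv2.cvtColor(s["image"],cv2.COLOR_RGB2HSV).astype(int); H,S,V=[hsv[...,i] for i in range(3)]
m0=np.zeros(H.shape,bool); m0[100:255,240:420]=1
red=m0&((H<4)|(H>174))&(S>170)&(V>150); wood=m0&(H>7)&(H<20)&(S>110); gr=m0&(H>35)&(H<60)&(S>150)
for k,m,z in(("red",red,.0225),("wood",wood,.093),("green",gr,.032)):
    p=np.argwhere(m); print(k,len(p),p.mean(0),at(s,p.mean(0),z))
    W=np.array([at(s,q,z)[:2] for q in p]); w,v=np.linalg.eigh(np.cov(W.T)); print("  major",np.degrees(np.arctan2(v[1,1],v[0,1]))%180,np.sqrt(12*w))
a,b=at(s,(105,300),.084),at(s,(246,313),.084);print("arch",a,b,(a+b)/2,np.degrees(np.arctan2(*(a-b)[1::-1])))
for nm,p,z in(("mark",(208,93.5),.006),("c2",(130,66),.006)): print(nm,at(s,p,z))
```

```text
t 3.8 tcp [ 0.4612 -0.1675  0.2445] yaw -106.12652253664562 zaxis [ 0.0124 -0.0038 -0.9999] F [ 1.0346  1.373  -0.3494] gap 1.0016731362697333 q [-0.43    0.3975  0.8682  1.9691 -0.3791  0.9297 -1.2244]
red 1105 [166.0896 395.7584] [ 0.4452 -0.2623  0.0225]
  major 77.72762491631302 [0.0346 0.0531]
wood 808 [182.5149 309.9295] [ 0.4699 -0.1574  0.093 ]
  major 167.22595478444052 [0.0154 0.0595]
green 314 [172.1019 315.5318] [ 0.468  -0.1617  0.032 ]
  major 79.41017863977423 [0.0293 0.0451]
arch [ 0.5473 -0.1699  0.084 ] [ 0.3947 -0.1381  0.084 ] [ 0.471 -0.154  0.084] -11.770744715046616
mark [0.5007 0.1535 0.006 ]
c2 [0.606  0.1352 0.006 ]
```

Emit:
servo_tool:
  targets:
    - [[8, 10, -20], [0.2, 0.7, 3.6], 1]
    - [[0, 0, -40], [0, 0, 0], 1]
    - [[0, 0, -40], [0, 0, 0], 1]
    - [[0, 0, -20], [0, 0, 0], 1]
    - [[0, 0, 0], [0, 0, 0], 1]

```text
time: 4.35
tcp_pos: [0.4715, -0.1509, 0.1215]
tcp_rot: [-0.002, 0.995, -0.101, 0.002]
contact_force: [0.1, 0.4, 0.8]
finger_gap: 0.998
```

```bash
python3 look.py
```

```text
t 4.35 tcp [ 0.4715 -0.1509  0.1215] yaw -101.62371465734796 zaxis [ 0.0037  0.0029 -1.    ] F [0.1354 0.4426 0.7552] gap 0.9976849549199068 q [-0.2876  0.5815  0.6608  2.0598 -0.5705  0.6828 -1.0242]
```

Emit:
servo_tool:
  targets:
    - [[-2, -6, 0], [-0.2, 0.2, -0.9], 1]
    - [[0, 0, -20], [0, 0, 0], 1]
    - [[0, 0, 0], [0, 0, 0], 1]

```text
time: 4.65
tcp_pos: [0.4709, -0.1566, 0.1041]
tcp_rot: [0.0, 0.994, -0.109, 0.001]
contact_force: [-0.4, 0.8, 0.2]
finger_gap: 1.002
```

Run:
```python
from look import *
s=eyes.snapshot("wrist"); save(s,"w2.png")
```

```text
t 4.65 tcp [ 0.4709 -0.1566  0.1041] yaw -102.46016913021737 zaxis [ 0.0028 -0.001  -1.    ] F [-0.3775  0.7592  0.1752] gap 1.0015216915883598 q [-0.2588  0.6114  0.6357  2.0669 -0.6001  0.6475 -1.005 ]
```

View pics/w2.png

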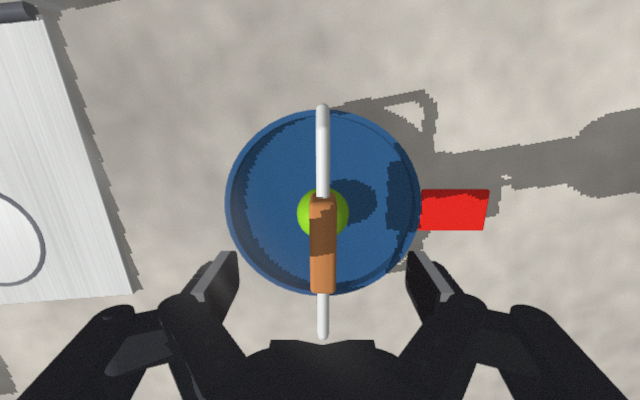

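Emit:
servo_tool:
  targets:
    - [[-1, 0, -15], [0, 0.1, 0], 1]
    - [[0, 0, -15], [0, 0, 0], 1]
    - [[0, 0, -6], [0, 0, 0], 1]
    - [[0, 0, 0], [0, 0, 0], 1]

```text
time: 5.1
tcp_pos: [0.4726, -0.1574, 0.0712]
tcp_rot: [0.001, 0.994, -0.109, 0.004]
contact_force: [-0.7, 0.3, 0.7]
finger_gap: 1.003
```

```bash
python3 look.py
```

```text
t 5.1 tcp [ 0.4726 -0.1574  0.0712] yaw -102.46213245290683 zaxis [ 0.0079 -0.0022 -1.    ] F [-0.6853  0.3297  0.6729] gap 1.0034277928576771 q [-0.2102  0.661   0.5703  2.0803 -0.6569  0.5736 -0.958 ]
```

Emit:
servo_tool:
  targets:
    - [[-2, 0, -3], [0.1, 0.4, 0], 1]
    - [[0, 0, 0], [0, 0, 0], 0.8]
    - [[0, 0, 0], [0, 0, 0], 0.6]

```text
time: 5.4
tcp_pos: [0.4709, -0.1577, 0.0692]
tcp_rot: [0.0, 0.994, -0.109, 0.001]
contact_force: [-0.4, 0.2, -0.1]
finger_gap: 0.692
```

```bash
python3 look.py
```

```text
t 5.4 tcp [ 0.4709 -0.1577  0.0692] yaw -102.47128653943298 zaxis [ 0.0015 -0.0005 -1.    ] F [-0.3517  0.1656 -0.0642] gap 0.6921591712978938 q [-0.2077  0.6658  0.5693  2.0794 -0.6565  0.577  -0.957 ]
```

Well aligned and level; close gradually.

Emit:
servo_tool:
  targets:
    - [[0, 0, -1], [0, 0, 0], 0.45]
    - [[0, 0, 0], [0, 0, 0], 0.35]
    - [[0, 0, 0], [0, 0, 0], 0.28]
    - [[0, 0, 0], [0, 0, 0], 0.22]
    - [[0, 0, 0], [0, 0, 0], 0.16]
    - [[0, 0, 0], [0, 0, 0], 0.1]
    - [[0, 0, 0], [0, 0, 0], 0.05]
    - [[0, 0, 0], [0, 0, 0], 0]
    - [[0, 0, 0], [0, 0, 0], 0]
    - [[0, 0, 0], [0, 0, 0], 0]
  squeeze: 50

```text
time: 6.4
tcp_pos: [0.4714, -0.1574, 0.0688]
tcp_rot: [-0.0, 0.994, -0.108, 0.001]
contact_force: [1.4, 0.7, -0.0]
finger_gap: 0.18
```

```bash
python3 look.py
```

```text
t 6.4 tcp [ 0.4714 -0.1574  0.0688] yaw -102.44838929762874 zaxis [ 0.0025 -0.0003 -1.    ] F [ 1.3953  0.6692 -0.045 ] gap 0.18018070705525407 q [-0.2069  0.6662  0.5676  2.0795 -0.6578  0.5753 -0.956 ]
```

Emit:
servo_tool:
  targets:
    - [[0, 0, 2], [0, 0, 0], 0]
    - [[0, 0, 4], [0, 0, 0], 0]
    - [[0, 0, 6], [0, 0, 0], 0]
    - [[0, 0, 8], [0, 0, 0], 0]
    - [[0, 0, 8], [0, 0, 0], 0]
    - [[0, 0, 8], [0, 0, 0], 0]
    - [[0, 0, 8], [0, 0, 0], 0]
    - [[0, 0, 6], [0, 0, 0], 0]
    - [[0, 0, 4], [0, 0, 0], 0]
    - [[0, 0, 2], [0, 0, 0], 0]
    - [[0, 0, 0], [0, 0, 0], 0]

```text
time: 7.5
tcp_pos: [0.4709, -0.1574, 0.1302]
tcp_rot: [-0.0, 0.994, -0.108, 0.001]
contact_force: [0.3, 0.4, -3.2]
finger_gap: 0.177
```

Run:
```python
from look import *
s=eyes.snapshot("wrist"); save(s,"w3.png")
```

```text
t 7.5 tcp [ 0.4709 -0.1574  0.1302] yaw -102.45643543099877 zaxis [ 0.0024 -0.0002 -1.    ] F [ 0.2812  0.3534 -3.1617] gap 0.17720660472742525 q [-0.2922  0.5729  0.6829  2.0509 -0.5578  0.7038 -1.0377]
```

View pics/w3.png

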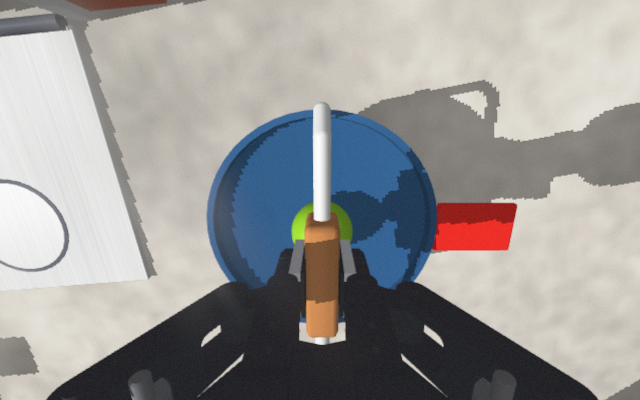

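Emit:
servo_tool:
  targets:
    - [[0, 1, 2], [0, 0, 0], 0]
    - [[0, 3, 4], [0, 0, 0], 0]
    - [[0, 5, 6], [0, 0, 0], 0]
    - [[1, 7, 6], [0, 0, 0.5], 0]
    - [[1, 9, 6], [0, 0, 1], 0]
    - [[1, 11, 6], [0, 0, 1.5], 0]
    - [[1, 12, 5], [0, 0, 2], 0]
    - [[1, 12, 3], [0, 0, 2.5], 0]
    - [[1, 12, 1], [0, 0, 3], 0]
    - [[1, 12, 0], [0, 0, 3], 0]
    - [[1, 12, 0], [0, 0, 3], 0]
    - [[1, 12, 0], [0, 0, 3], 0]

```text
time: 8.75
tcp_pos: [0.48, -0.0401, 0.1725]
tcp_rot: [-0.0, 0.997, 0.075, 0.001]
contact_force: [0.4, -0.2, -4.4]
finger_gap: 0.174
```

```bash
python3 look.py
```

```text
t 8.75 tcp [ 0.48   -0.0401  0.1725] yaw -81.44784114047299 zaxis [ 0.0018  0.0007 -1.    ] F [ 0.4399 -0.1732 -4.4185] gap 0.17449490084191227 q [-0.5419  0.4605  0.6677  2.0529 -0.4126  0.7591 -1.0414]
```

Emit:
servo_tool:
  targets:
    - [[1, 12, 0], [0, 0, 3.5], 0]
    - [[1, 12, 0], [0, 0, 4], 0]
    - [[1, 12, 0], [0, 0, 4], 0]
    - [[1, 12, 0], [0, 0, 4], 0]
    - [[1, 12, 0], [0, 0, 4], 0]
    - [[1, 12, 0], [0, 0, 4], 0]
    - [[1, 12, 0], [0, 0, 4], 0]
    - [[1, 12, 0], [0, 0, 4], 0]
    - [[2, 12, 0], [0, 0, 4], 0]
    - [[2, 12, 0], [0, 0, 4], 0]
    - [[2, 12, 0], [0, 0, 4], 0]
    - [[2, 11, 0], [0, 0, 4], 0]

```text
time: 9.95
tcp_pos: [0.4953, 0.1155, 0.1711]
tcp_rot: [-0.0, 0.866, 0.5, -0.0]
contact_force: [-0.0, -0.2, -3.8]
finger_gap: 0.18
```

```bash
python3 look.py
```

```text
t 9.95 tcp [0.4953 0.1155 0.1711] yaw -29.955070462347308 zaxis [-0.0008 -0.     -1.    ] F [-0.0012 -0.2155 -3.7553] gap 0.1795734667411075 q [-0.6535  0.4512  0.4088  1.9782 -0.254   0.7621 -0.6187]
```

Emit:
servo_tool:
  targets:
    - [[2, 9, 0], [0, 0, 4], 0]
    - [[2, 7, 1], [0, 0, 4], 0]
    - [[1, 5, 1], [0, 0, 3.5], 0]
    - [[1, 4, 1], [0, 0, 3], 0]
    - [[1, 2, 1], [0, 0, 2.5], 0]
    - [[0, 1, 0], [0, 0, 1.5], 0]
    - [[0, 0, 0], [0, 0, 1], 0]
    - [[0, 0, 0], [0, 0, 0], 0]
    - [[0, 0, 0], [0, 0, 0], 0]

```text
time: 10.85
tcp_pos: [0.5011, 0.1496, 0.1738]
tcp_rot: [-0.0, 0.756, 0.654, -0.001]
contact_force: [0.8, 0.8, -4.2]
finger_gap: 0.177
```

Run:
```python
from look import *
s=eyes.snapshot("wrist"); save(s,"w4.png")
s=eyes.snapshot("top"); hsv=cv2.cvtColor(s["image"],cv2.COLOR_RGB2HSV).astype(int); H,S,V=[hsv[...,i] for i in range(3)]
m=((H<4)|(H>174))&(S>170)&(V>90); m[:120]=0;m[:,:230]=0;m[:,340:]=0
p=np.argwhere(m); print("ear",len(p),at(s,p.mean(0),.125))
a=s["image"][110:240,240:400]; cv2.imwrite("pics/t4.png",cv2.resize(a,None,fx=4,fy=4,interpolation=cv2.INTER_CUBIC)[:,:,::-1])
```

```text
t 10.85 tcp [0.5011 0.1496 0.1738] yaw -8.310549148577518 zaxis [-0.0024 -0.0012 -1.    ] F [ 0.8082  0.7779 -4.2045] gap 0.17723137410606607 q [-0.632   0.4551  0.305   1.9349 -0.1881  0.7816 -0.3668]
ear 15 [0.6204 0.1212 0.125 ]
```

View pics/w4.png

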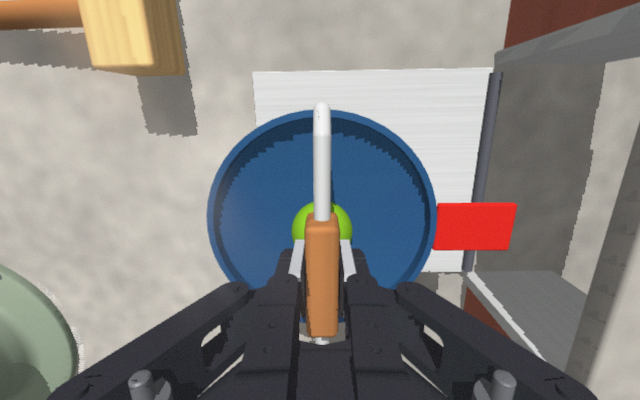

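View pics/t4.png

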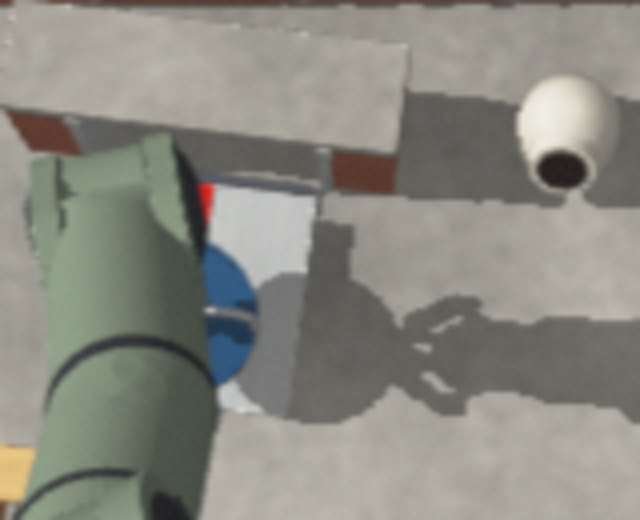

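Emit:
servo_tool:
  targets:
    - [[1, 0, 0], [0, 0, 0.5], 0]
    - [[1, 0, 0], [0, 0, 0.5], 0]
    - [[0, 0, 0], [0, 0, 0], 0]
    - [[0, 0, 0], [0, 0, 0], 0]
    - [[0, 0, 0], [0, 0, 0], 0]
    - [[0, 0, 0], [0, 0, 0], 0]
    - [[0, 0, 0], [0, 0, 0], 0]
    - [[0, 0, 0], [0, 0, 0], 0]

```text
time: 11.75
tcp_pos: [0.5034, 0.1494, 0.1738]
tcp_rot: [-0.0, 0.751, 0.661, -0.001]
contact_force: [0.5, -0.5, -4.4]
finger_gap: 0.178
```

Run:
```python
from look import *
s=eyes.snapshot("wrist"); hsv=cv2.cvtColor(s["image"],cv2.COLOR_RGB2HSV).astype(int)
m=(abs(hsv[...,0]-47)<13)&(hsv[...,1]>150); p=np.argwhere(m[:260]); print("lime px",p.min(0),p.max(0))
w=cv2.cvtColor(cv2.imread("pics/w3.png"),cv2.COLOR_BGR2HSV).astype(int); m=(abs(w[...,0]-47)<13)&(w[...,1]>150); p=np.argwhere(m[:260]); print("before",p.min(0),p.max(0))
print(job.finish_job())
```

```text
t 11.75 tcp [0.5034 0.1494 0.1738] yaw -7.289804396061798 zaxis [-0.0023 -0.0014 -1.    ] F [ 0.5436 -0.5058 -4.4296] gap 0.17773175981528958 q [-0.6261  0.4576  0.3003  1.9295 -0.1855  0.7837 -0.3498]
lime px [203 292] [240 351]
before [203 292] [241 351]
the job is handed in; nothing more can be done
None
```

I lifted the dish about 60 mm by its timber grip, then raised it further while carrying it across and turning it about 95° in the air. I handed the job in with the gripper still holding it. The job took about 12 s of the 45 s.

Last checks before handing in:

| Check | Measured | Wanted |
|---|---|---|
| Tool position | (0.503, 0.149) m | mark at about (0.503, 0.149) m |
| Underside height | about 99 mm above the flap (from the tool height at the grasp) | about 100 mm |
| Ear direction | −7.3° (from the tool's turn) | about −7.1° |
| Tool tilt | about 0.2° | under 5° |
| Grip | gap steady at the grip's width, about 4.4 N of load carried | held |
| Lime | same wrist-camera pixels as just after the lift, where it looked centred | centred |

- **Not measured directly:** the arm hid most of the dish in the final top view. I took the final ear direction and level from the tool pose, which assumes the dish did not slip. The wrist picture showed no slip. In that top view only 15 pixels of the ear showed, too few to measure its direction.
- **Bystanders:** I did not measure their positions again at the end, but no unexpected contact forces showed at my checks.
- **Disagreement:** one wrist-camera reading of the mark was about 5 mm off from the top and scene cameras. I used the two that agreed.

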